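# Load the slumping moulds in the fused-glass workshop

### The job

Get the glass ready for the kiln: lay each coloured glass blank flat and centred on the white mould of its own shape and size (blue on the large round, amber on the small round, green on the square, red on the oblong), with the square and oblong ones lined up with their moulds' sides. Set the small yellow accent tile flat in the middle of the blue blank, which must end up on its mould with the tile on top, and do not knock over the jar.

Things in the scene. Friction and masses are not known exactly. Their poses are not given: they have to be found in the camera images.
- mould_big_round: White ceramic slumping mould with a hollow top, standing fixed on the dark mat, 24 mm high; round, 72 mm across outside, hollow 44 mm across and 16 mm deep. Origin: centre of the underside, z up. The glass rests on its flat rim, 24 mm above the origin.
- mould_small_round: White ceramic slumping mould with a hollow top, standing fixed on the dark mat, 24 mm high; round, 49 mm across outside, hollow 27 mm across and 16 mm deep. Origin: centre of the underside, z up. The glass rests on its flat rim, 24 mm above the origin.
- mould_square: White ceramic slumping mould with a hollow top, standing fixed on the dark mat, 24 mm high; square, 58 x 58 mm outside, hollow 34 x 34 mm. Origin: centre of the underside, z up. x and y are parallel to its sides. The glass rests on its flat rim, 24 mm above the origin.
- mould_bar: White ceramic slumping mould with a hollow top, standing fixed on the dark mat, 24 mm high; oblong, 80 mm along its x by 38 mm along its y outside, hollow 60 x 18 mm. Origin: centre of the underside, z up. The glass rests on its flat rim, 24 mm above the origin.
- glass_big_round: Large round blank of opaque blue glass, 66 mm across, about 68 g. Loose, flat on the mat at the start, 8 mm thick, goes on the large round mould. Origin: centre of the underside, z up. 
- glass_small_round: Small round blank of opaque orange-amber glass, 44 mm across, about 30 g. Loose, flat on the mat at the start, 8 mm thick, goes on the small round mould. Origin: centre of the underside, z up. 
- glass_square: Square blank of opaque green glass, 52 x 52 mm, about 54 g. Loose, flat on the mat at the start, 8 mm thick, goes on the square mould. Origin: centre of the underside, z up. x and y are parallel to its sides.
- glass_bar: Oblong blank of opaque red glass, 76 mm along its x by 34 mm along its y, about 52 g. Loose, flat on the mat at the start, 8 mm thick, goes on the oblong mould. Origin: centre of the underside, z up. 
- accent: Small square accent tile of opaque yellow glass, 24 x 24 mm, 8 mm thick, about 12 g, loose, flat on the mat at the start; goes on the middle of the large blue round blank (top 8 mm above that blank's origin), turned any way. Origin: centre of the underside, z up. x and y are parallel to its sides.
- jar: Bystander: closed jar of blue glass grain with a black lid, 58 mm across (lid 60 mm), 70 mm high, loose, standing at the far middle of the mat. To be left standing. Origin: centre of the underside, z up. The mat's top is 2 mm above the bare table (z = 0.002).

How it is judged:
By the outcome, as a careful person would: the job done as asked, in the order asked, and still so for the second after the job is handed in, with the robot touching nothing.
It also fails if it takes over 115 s, if anything falls off the work surface, if the arm or the gripper's body presses on something with over 40 N, if the wrist force passes 120 N, or if a joint passes its speed limit or range.

### The arm

A 6-joint arm with a two-finger parallel gripper is mounted at the origin on the work surface. World frame = base frame: x ahead of the robot, y to its left, z up, the work surface at z = 0. Lengths are in m, angles in degrees, forces in N, time in s.
With the tool pointing down it reaches from about 0.4 to 0.825 m from the base axis. Payload 7 kg.
Tool frame: the origin (TCP) lies midway between the tips of the shut fingers; the grasp point (between the pads) lies 19 mm behind it (hold_point_z is the distance from the TCP to the grasp point, in m); z points along the fingers, y is the line along which they close (so a half turn about z gives the same grasp; the last joint's range is limited). The gripper opens to 88 mm and grips with 3 to 60 N. Pads are 19 mm wide; open, the fingers measure 130 mm over their backs; the gripper's body (78 mm by 193 mm) begins 47 mm behind the grasp point.
Start: joints at [90.418, 20.546, 0.682, 0, -70.136, -16.507], TCP at [0.187, 0.649, 0.227] pointing down, gripper open.
Joint ranges: [-176.03, 176.03], [-82.01, 121.73], [-58.28, 71.71], [-173.87, 95.51], [-174.79, -0.11], [-173.66, 173.66]. Speed limits (degrees/s): [136.94, 136.94, 172.46, 180, 180, 180].

### API

Orientations are given as [roll, pitch, yaw] about the fixed x, y, z axes, in that order (R = Rz(yaw) Ry(pitch) Rx(roll)).
In Python, from plant import get_state, capture, close_job, hold_point_z gives the robot as it stands.
- The arm moves only by the shell command python3 -m inch 'ROWS' [FORCE]. ROWS is text: rows parted by semicolons, each of 5 numbers parted by spaces: the shift along the tool's x, y, z normalised to -1 to 1, where 1 is 0.15 m, then the turn about the tool's z normalised to -1 to 1, where 1 is 360 degrees, then the opening, from 0 (shut) to 1 (fully open). In form: tx ty tz spin grip; .... A call has exactly 8 rows; each row shifts and turns the commanded pose from where the row before left it, along the tool's axes as they then stand; what a row does not reach is not made up. A row lasts 1/8 s, in which the tool goes at most 62.5 mm and 10.7 degrees, less where a joint would pass 70% of its speed; a pose out of reach is approached as far as the arm can. A call with a number of a shift or a turn outside -1 to 1 is refused whole. A call with a gripper value outside its range is refused whole. The fingers move at their own pace and stop on an object; FORCE is the grip in N (left out, the last holds). Time passes only in rows, so rows that do not move let the fingers close, or fill a call up. It gives the time, the measured TCP pose, the force, the opening and the grip force at its end, in the units of the state.
- get_state(): the state, without advancing time (a new reading comes with each control period).
- capture(name): name is "scene" or "side" or "wrist"; returns a dict with "color" (480x640x3 uint8, blue, green, red), "mtx" (3x3 intrinsics, pixels), "dist_coeffs" ([k1, k2, p1, p2, k3] as OpenCV has them; the pictures are not rectified), "R" (3x3) and "t" (3): a world point X has camera coordinates R X + t. Camera axes: x right, y down, z forward; pixel columns grow to the right and rows downward; lengths in m; the calibration is good to about 2 mm. A picture is of the moment at which its call begins. There is no depth.
- close_job(): hands the job in; it is judged then, once.
The state is a dict: "time_s": time; "joints": joint angles; "qd": joint speeds; "joint_torque": joint torques, N m; "tcp_pos": TCP position; "eef_rot": TCP orientation; "contact_force": force on the tool from outside, world axes, zero at the start; "moment": the same for the moment, N m; "gripper_width": finger opening in m; "gripper_force": force on a finger pad.
Only numpy, scipy, OpenCV 4.12 (cv2) and the standard library are available. Lean on these libraries where they do the work, as an engineer would, in place of code of your own. Each camera call takes 0.05 s, during which the arm holds its last target. There are 200 camera calls.

## Working session

There is one attempt and no reset: what is moved stays moved. The work goes in short steps, Python scripts to look and compute and a shell command to move; the robot and the scene stay as the last step left them, time stands still between calls to the robot, and variables do not carry over. Pictures are saved under pics/ and viewed, at most 17 in all, crops included, and the job is handed in when it is done.

```bash
ls; mkdir -p pics
python3 - <<'E'
from plant import *
import cv2
print(get_state(), hold_point_z)
for n in ("scene","side","wrist"):
    c=capture(n); cv2.imwrite(f"pics/{n}0.png",c["color"]); print(n,c["mtx"].tolist(),c["dist_coeffs"],(-c["R"].T@c["t"]))
E
```

```text
pics
{'time_s': 0.0, 'joints': array([ 9.04190898e+01,  2.05916662e+01,  6.32328891e-01, -2.05499863e-02,
       -7.01383148e+01, -1.65091160e+01]), 'qd': array([ 0.05240509, -0.01422209, -0.00112058,  0.03434468, -0.01678659,
       -0.11472229]), 'joint_torque': array([-8.63951955e-04, -5.82716918e+01,  2.93047106e+01,  6.99704289e+00,
        6.87337102e-03, -1.72168834e-04]), 'tcp_pos': array([0.1869373 , 0.64805683, 0.22560778]), 'eef_rot': array([ 1.79900884e+02, -9.23057474e-03, -1.60970165e+01]), 'contact_force': array([ 0.3099431 ,  0.1278907 , -0.18130719]), 'moment': array([ 0.00546953, -0.03008961,  0.0366778 ]), 'gripper_force': 0.0, 'gripper_width': 0.08734908678285733} 0.0188
scene [[566.4354148229604, 0.0, 317.93769983708097], [0.0, 566.4354148229604, 237.9174578507389], [0.0, 0.0, 1.0]] [0.00595851 0.         0.         0.         0.        ] [1.08139024 0.39081842 0.88660664]
side [[570.8548610087435, 0.0, 318.3666456959565], [0.0, 570.8548610087435, 243.9782912303417], [0.0, 0.0, 1.0]] [-0.15124086  0.          0.          0.          0.        ] [ 0.36984284 -0.89285012  0.7279829 ]
wrist [[349.4852822489368, 0.0, 313.8956319993323], [0.0, 349.4852822489368, 243.07699544293746], [0.0, 0.0, 1.0]] [-0.00737249  0.          0.          0.          0.        ] [0.2503364  0.6301072  0.38266459]
```

View pics/scene0.png

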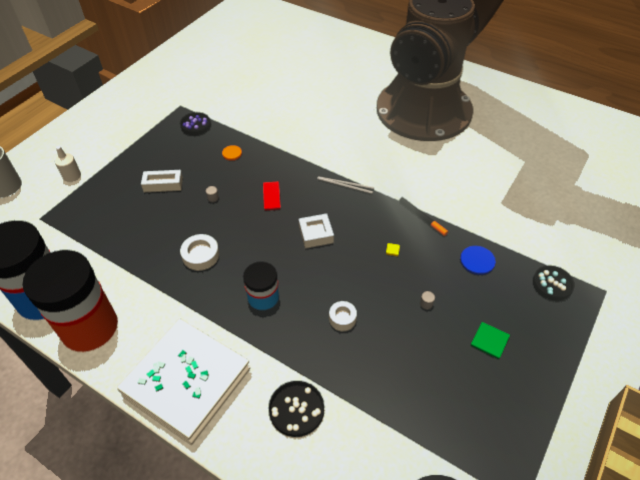

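View pics/side0.png

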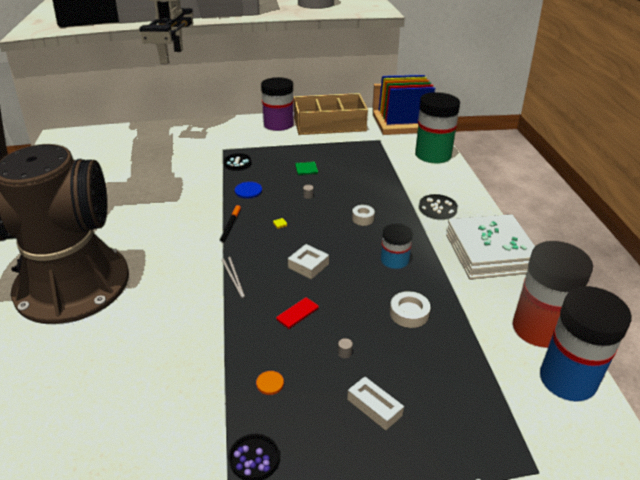

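View pics/wrist0.png

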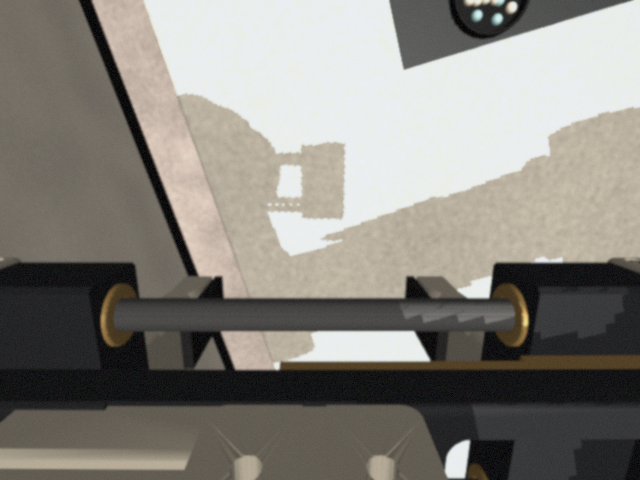

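The robot is at the top of the scene view. The blanks in the scene picture are amber (232,152), red (271,195), yellow (393,249), blue (478,260) and green (490,340). The moulds are bar (161,181), big round (199,252), square (316,230) and small round (342,316), with the jar at (262,286). The wrist camera looks ahead of the fingers.

```bash
cat > v.py <<'E'
from plant import *
import cv2, numpy as np
HSV={'blue':((110,150,80),(130,255,255)),'amber':((8,200,150),(18,255,255)),'green':((45,150,60),(75,255,255)),
 'red':((0,200,120),(4,255,255)),'yellow':((25,150,120),(35,255,255)),'white':((0,0,135),(180,45,255))}
Z={'white':.014}
def cast(c,uv,z):
    n=cv2.undistortPoints(np.asarray(uv,float).reshape(-1,1,2),c['mtx'],c['dist_coeffs'])[:,0]
    d=np.c_[n,np.ones(len(n))]@c['R']; o=-c['R'].T@c['t']
    return (o+d*((z-o[2])/d[:,2])[:,None])[:,:2]
def edgeang(p):
    "dominant side direction mod 90, length weighted, from world polygon"
    e=np.roll(p,-1,0)-p; L=np.hypot(*e.T); a=np.arctan2(e[:,1],e[:,0]); return a,L
def detect(c,cols,minA=60,maxA=30000,ztop=None):
    hsv=cv2.cvtColor(c['color'],cv2.COLOR_BGR2HSV); out=[]
    for k in cols:
        m=cv2.inRange(hsv,*HSV[k])
        for q in cv2.findContours(m,cv2.RETR_EXTERNAL,cv2.CHAIN_APPROX_NONE)[0]:
            q=cv2.convexHull(q); A=cv2.contourArea(q)
            if not minA<A<maxA: continue
            M=cv2.moments(q); uv=(M['m10']/M['m00'],M['m01']/M['m00'])
            xy=cast(c,uv,ztop or Z.get(k,.006))[0]
            pl=cast(c,cv2.approxPolyDP(q,2.0,True)[:,0],ztop or .01)
            a,L=edgeang(pl); i=np.argsort(-L)[:4]
            out.append((k,np.round(uv),np.round(xy,4),int(A),[(round(np.degrees(a[j])%180,1),round(L[j]*1e3)) for j in i]))
    return out
E
python3 - <<'E'
from v import *
for n in ('scene','side'):
    c=capture(n)
    for o in detect(c,HSV):
        x,y=o[2]
        if .3<x<.85 and -.6<y<.7: print(n,*o)
E
```

```text
scene blue [478. 259.] [0.3664 0.2914] 747 [(np.float64(109.2), 32), (np.float64(161.3), 26), (np.float64(165.4), 25), (np.float64(23.4), 22)]
scene amber [439. 228.] [0.3321 0.1941] 73 [(np.float64(72.8), 35), (np.float64(75.7), 26), (np.float64(24.4), 11), (np.float64(144.6), 7)]
scene amber [231. 152.] [ 0.3753 -0.3033] 186 [(np.float64(14.5), 28), (np.float64(1.4), 27), (np.float64(121.7), 23), (np.float64(64.5), 20)]
scene green [490. 340.] [0.5183 0.3767] 837 [(np.float64(0.7), 54), (np.float64(3.2), 52), (np.float64(93.6), 50), (np.float64(91.5), 48)]
scene red [271. 195.] [ 0.4376 -0.1477] 399 [(np.float64(36.6), 73), (np.float64(37.5), 73), (np.float64(127.1), 32), (np.float64(127.0), 31)]
scene yellow [393. 249.] [0.4299 0.1398] 135 [(np.float64(18.5), 25), (np.float64(109.7), 24), (np.float64(23.1), 23), (np.float64(102.5), 22)]
scene white [343. 313.] [0.6119 0.1337] 512 [(np.float64(46.2), 26), (np.float64(133.1), 22), (np.float64(127.5), 21), (np.float64(81.0), 19)]
scene white [199. 249.] [ 0.636  -0.1801] 857 [(np.float64(78.0), 35), (np.float64(130.9), 31), (np.float
[... 906 characters left out ...]
[280. 222.] [0.4329 0.142 ] 81 [(np.float64(105.3), 25), (np.float64(106.0), 25), (np.float64(23.4), 23), (np.float64(23.0), 22)]
side white [376. 398.] [ 0.5379 -0.3614] 1112 [(np.float64(124.7), 79), (np.float64(125.0), 78), (np.float64(33.2), 40), (np.float64(32.5), 39)]
side white [410. 305.] [ 0.6459 -0.1636] 845 [(np.float64(67.1), 33), (np.float64(15.6), 32), (np.float64(15.4), 28), (np.float64(148.8), 26)]
side white [308. 257.] [0.4786 0.0027] 569 [(np.float64(46.9), 62), (np.float64(139.3), 58), (np.float64(49.9), 57), (np.float64(134.3), 55)]
side white [363. 211.] [0.6225 0.1504] 208 [(np.float64(13.3), 35), (np.float64(49.6), 29), (np.float64(111.9), 28), (np.float64(84.4), 24)]
```

```bash
cat >> v.py <<'E'
def rot(y): y=np.radians(y); return np.array([[np.cos(y),np.sin(y)],[np.sin(y),-np.cos(y)]])  # columns: tool x, tool y in world
def plan(xy,z,yaw,n,spin_n=None):
    s=get_state(); p=s['tcp_pos']; y0=s['eef_rot'][2]; d=(np.r_[xy,z]-p); dy=(yaw-y0+180)%360-180
    spin_n=spin_n or n
    for i in range(max(n,spin_n)):
        y=y0+dy*min(i,spin_n)/spin_n
        t=(rot(y).T@d[:2])/n/.15 if i<n else [0,0]
        print(f"{t[0]:.3f} {t[1]:.3f} {-d[2]/n/.15 if i<n else 0:.3f} {-dy/spin_n/360 if i<spin_n else 0:.4f};")
    print('j6 at end',yaw+90-np.degrees(np.arctan2(xy[1],xy[0])))
def stage(obj,yaw,off=.075): return np.asarray(obj)-off*rot(yaw)[:,0]
E
python3 - <<'E'
from v import *
for n in ('scene','side'):
    c=capture(n)
    for o in detect(c,['white'],ztop=.026):
        x,y=o[2]
        if .3<x<.85 and -.6<y<.4: print(n,*o[1:4])
plan(stage((.3677,.2922),-51),.11,-51,8)
E
```

```text
scene [343. 313.] [0.6182 0.1372] 513
scene [199. 249.] [ 0.6421 -0.1722] 857
scene [316. 227.] [ 0.4769 -0.0095] 688
scene [160. 177.] [ 0.5344 -0.3685] 496
side [376. 398.] [ 0.5351 -0.3703] 1114
side [410. 305.] [ 0.6413 -0.1758] 832
side [308. 257.] [ 0.4769 -0.0124] 570
side [363. 211.] [0.6182 0.1329] 208
0.176 0.208 0.097 0.0121;
0.191 0.194 0.097 0.0121;
0.205 0.179 0.097 0.0121;
0.218 0.163 0.097 0.0121;
0.230 0.145 0.097 0.0121;
0.240 0.128 0.097 0.0121;
0.249 0.109 0.097 0.0121;
0.257 0.090 0.097 0.0121;
j6 at end -8.558724014623536
```

```bash
python3 -m inch '0.176 0.208 0.097 0.0121 1;0.191 0.194 0.097 0.0121 1;0.205 0.179 0.097 0.0121 1;0.218 0.163 0.097 0.0121 1;0.230 0.145 0.097 0.0121 1;0.240 0.128 0.097 0.0121 1;0.249 0.109 0.097 0.0121 1;0.257 0.090 0.097 0.0121 1' 20
python3 - <<'E'
from v import *
import time
c=capture('wrist'); cv2.imwrite('pics/w1.png',c['color'])
print(get_state()['tcp_pos'],get_state()['eef_rot'])
for o in detect(c,['blue','green','yellow']): print(*o)
E
```

```text
time_s: 1.35
tcp_pos: [0.3209, 0.3494, 0.11]
eef_rot: [-180.0, 0.0, -51.1]
contact_force: [0.2, 0.8, 0.0]
gripper_width: 0.0878
gripper_force: 0.0
[0.3204822  0.34414112 0.10781639] [ 1.79751941e+02 -8.24721130e-02 -5.13959971e+01]
blue [315. 140.] [0.3687 0.2901] 6752 [(np.float64(44.7), 19), (np.float64(96.3), 19), (np.float64(147.2), 17), (np.float64(174.7), 17)]
green [70. 98.] [0.5199 0.3758] 5932 [(np.float64(91.4), 48), (np.float64(91.4), 48), (np.float64(0.8), 46), (np.float64(0.5), 44)]
```

View pics/w1.png

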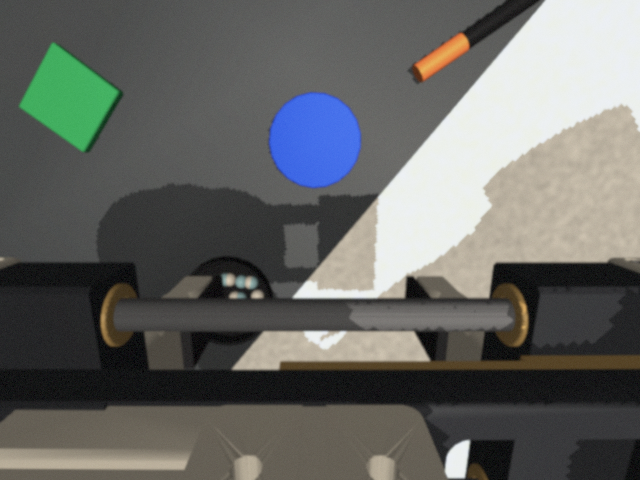

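Run:
```python
from v import *
for i in range(4):
    s=get_state(); print(s['time_s'],s['tcp_pos'],s['eef_rot'],s['joints']); c=capture('wrist'); print(detect(c,['blue'])[0][2])
plan((.3682,.2912),.05,-51,4)
```

```text
1.4 [0.3204822  0.34414112 0.10781639] [ 1.79751941e+02 -8.24721130e-02 -5.13959971e+01] [ 71.05338457   8.13808209 -33.54135812  -0.08469079 -48.57417038
 -32.39338404]
[0.3688 0.2901]
1.45 [0.32046462 0.34623751 0.10875786] [ 1.79808127e+02 -6.93807342e-02 -5.12142196e+01] [ 7.11629802e+01  8.17346676e+00 -3.33520484e+01 -5.87929825e-02
 -4.86736967e+01 -3.23384155e+01]
[0.3687 0.2901]
1.5 [0.32081757 0.3485639  0.10978655] [ 1.79939962e+02 -2.88443040e-02 -5.10710324e+01] [ 7.12499203e+01  8.19367857e+00 -3.31769242e+01 -1.02827739e-02
 -4.86955556e+01 -3.23141761e+01]
[0.3688 0.2901]
1.55 [0.32095271 0.35014445 0.11041167] [-1.79973732e+02  3.43872851e-03 -5.09797376e+01] [ 7.13164258e+01  8.20843195e+00 -3.30660103e+01  1.48123379e-02
 -4.87015170e+01 -3.23059377e+01]
[0.3688 0.2901]
0.127 0.002 0.101 0.0001;
0.127 0.002 0.101 0.0001;
0.127 0.002 0.101 0.0001;
0.127 0.002 0.101 0.0001;
j6 at end 0.660425651274906
```

```bash
python3 -m inch '0.128 0.005 0.06 0 1;0.128 0.005 0.06 0 1;0.128 0.005 0.06 0 1;0.128 0.005 0.06 0 1;0 0 0.2 0 1;0 0 0.15 0 1;0 0 0.065 0 1;0 0 0.03 0 1'
python3 -m inch '0 0 0.02 0 1;0 0 0 0 1;0 0 0 0 0.7;0 0 0 0 0.6;0 0 0 0 0.5;0 0 0 0 0.5;0 0 0 0 0.5;0 0 0 0 0.5' 15
```

```text
time_s: 2.6
tcp_pos: [0.3666, 0.289, 0.007]
eef_rot: [180.0, -0.0, -50.9]
contact_force: [0.2, -0.3, 0.0]
gripper_width: 0.0876
gripper_force: 0.0
time_s: 3.6
tcp_pos: [0.3667, 0.2892, 0.0046]
eef_rot: [-180.0, 0.0, -50.9]
contact_force: [-1.1, 0.6, 5.0]
gripper_width: 0.0652
gripper_force: 15.0
```

```bash
python3 -m inch '0 0 -0.1 0 0.5;0 0 -0.25 0 0.5;0 0 -0.25 0 0.5;0 0 -0.167 0 0.5;0.15 0.025 0 0 0.5;0.3 0.051 0 0 0.5;0.3 0.051 0 0 0.5;0.3 0.051 0 0 0.5'
python3 -m inch '0.3 0.051 0 0 0.5;0.3 0.051 0 0 0.5;0.3 0.051 0 0 0.5;0.3 0.051 0 0 0.5;0.3 0.051 0 0 0.5;0.3 0.051 0 0 0.5;0.15 0.025 0 0 0.5;0.054 0.009 0 0 0.5'
python3 - <<'E'
from v import *
for i in range(6): c=capture('wrist')
cv2.imwrite('pics/w2.png',c['color'])
s=get_state(); print(s['tcp_pos'],s['eef_rot'],s['gripper_width'])
for o in detect(c,['white','blue'],ztop=.026): print(*o)
E
```

```text
time_s: 4.6
tcp_pos: [0.4452, 0.1484, 0.1192]
eef_rot: [180.0, 0.0, -50.9]
contact_force: [0.8, -0.5, -0.2]
gripper_width: 0.0649
gripper_force: 15.0
time_s: 5.6
tcp_pos: [0.5947, -0.117, 0.1184]
eef_rot: [179.9, 0.1, -51.1]
contact_force: [-0.5, -0.6, -1.2]
gripper_width: 0.0647
gripper_force: 15.0
[ 0.59455578 -0.11483798  0.11951526] [-1.79999669e+02  1.14168635e-02 -5.08834138e+01] 0.06501682168476834
white [381. 467.] [0.4204 0.0048] 527 [(np.float64(130.0), 21), (np.float64(39.0), 16), (np.float64(135.0), 14), (np.float64(44.9), 11)]
white [247. 467.] [0.5125 0.0797] 544 [(np.float64(128.3), 21), (np.float64(39.3), 16), (np.float64(153.2), 12), (np.float64(33.9), 11)]
white [ 91. 459.] [0.6246 0.1608] 3487 [(np.float64(37.7), 165), (np.float64(39.2), 164), (np.float64(116.2), 21), (np.float64(109.1), 17)]
white [529. 177.] [ 0.5087 -0.25  ] 834 [(np.float64(28.6), 11), (np.float64(122.8), 11), (np.float64(31.3), 10), (np.float64(80.3), 8)]
white [314. 140.] [ 0.6422 -0.173 ] 8725 [(np.float64(104.7), 18), (np.float64(70.9), 17), (np.float64(138.2), 17), (np.float64(19.2), 17)]
white [618.  41.] [ 0.5285 -0.3461] 2881 [(np.float64(145.5), 46), (np.float64(125.7), 38), (np.float64(36.1), 31), (np.float64(41.5), 17)]
blue [314. 343.] [ 0.5443 -0.0529] 2307 [(np.float64(38.6), 88), (np.float64(170.0), 20), (np.float64(45.0), 18), (np.float64(75.6), 17)]
blue [314. 269.] [ 0.5832 -0.1008] 7320 [(np.float64(38.7), 105), (np.float64(113.4), 24), (np.float64(37.0), 20), (np.float64(73.2), 19)]
```

View pics/w2.png

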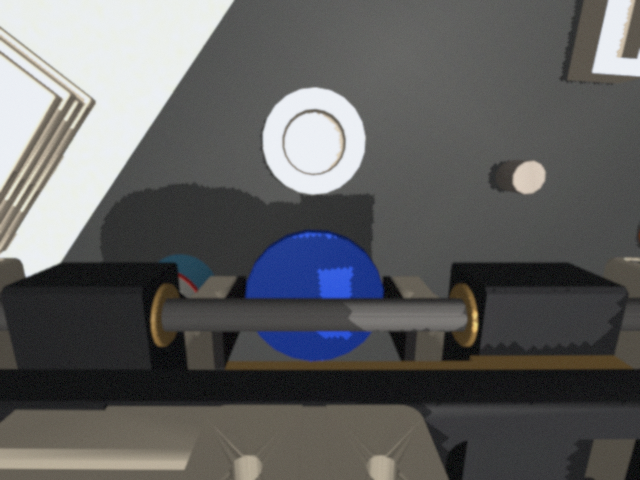

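The mould is at (314,140) and the blue blank sits level between the fingers, centred near (314,296). The jar's edge shows at (180,270), clear of the drop path.

```bash
cat >> v.py <<'E'
def held(c,k,mid,box=False):
    "centre (world) of the held blank, and its offset from the TCP in tool axes (mm)"
    m=cv2.inRange(cv2.cvtColor(c['color'],cv2.COLOR_BGR2HSV),*HSV[k]); m[:150]=0
    q=np.vstack([a for a in cv2.findContours(m,0,2)[0] if cv2.contourArea(a)>150]); h=cv2.convexHull(q)
    s=get_state(); zt=s['tcp_pos'][2]+mid
    w=cast(c,h[:,0],zt); 
    if box: (xy,wh,a)=cv2.minAreaRect((w*1e4).astype(np.float32)); xy=np.array(xy)/1e4; r=(np.round(np.array(wh)/10,1),a)
    else: (x,rr)=cv2.minEnclosingCircle((w*1e4).astype(np.float32)); xy=np.array(x)/1e4; r=rr/10
    o=rot(s['eef_rot'][2]).T@(xy-s['tcp_pos'][:2])*1e3
    print('held',k,xy.round(4),'off mm',o.round(1),'size',r)
    return xy
def go(frm,to): 
    s=get_state(); d=rot(s['eef_rot'][2]).T@(np.asarray(to)-frm)/.15; print('total tx ty',d.round(3),'z',s['tcp_pos'][2],'yaw',s['eef_rot'][2])
E
python3 - <<'E'
from v import *
c=capture('wrist'); b=held(c,'blue',.0054); m=detect(c,['white'],ztop=.026,minA=7000)[0][2]; print(m)
go(b,m); go(get_state()['tcp_pos'][:2],m)
E
```

```text
held blue [ 0.5952 -0.1155] off mm [0.9 0.1] size 32.501617431640625
[ 0.6422 -0.173 ]
total tx ty [ 0.495 -0.001] z 0.11965430660175341 yaw -50.87328945872432
total tx ty [ 0.501 -0.001] z 0.11965430660175341 yaw -50.87328945872432
```

```bash
python3 -m inch '0.2 0 0 0 0.5;0.2 0 0 0 0.5;0.08 0 0 0 0.5;0.015 0 0 0 0.5;0 0 0.25 0 0.5;0 0 0.2 0 0.5;0 0 0.1 0 0.5;0 0 0.034 0 0.5'
python3 -m inch '0 0 0.015 0 0.5;0 0 0 0 0.5;0 0 0 0 0.5;0 0 0 0 0.5;0 0 0 0 0.5;0 0 0 0 0.5;0 0 0 0 0.5;0 0 0 0 0.5'
```

```text
time_s: 6.95
tcp_pos: [0.6414, -0.1729, 0.0315]
eef_rot: [180.0, 0.0, -50.9]
contact_force: [-0.2, -0.3, -0.9]
gripper_width: 0.0651
gripper_force: 15.0
time_s: 7.95
tcp_pos: [0.6417, -0.1733, 0.0296]
eef_rot: [180.0, 0.0, -50.9]
contact_force: [-0.3, 0.2, -0.1]
gripper_width: 0.0653
gripper_force: 15.0
```

```bash
python3 -m inch '0 0 0.005 0 0.5;0 0 0 0 0.5;0 0 0 0 0.85;0 0 0 0 0.9;0 0 0 0 1;0 0 -0.05 0 1;0 0 -0.2 0 1;0 0 -0.36 0 1'
python3 - <<'E'
from v import *
for n in ('scene','side'):
    c=capture(n); print(n,[o[2] for o in detect(c,['blue'],ztop=.030) if o[2][1]<0 and o[2][0]>.6])
# next: amber, and small round
print(stage((.3767,-.3013),-135))
plan(stage((.3767,-.3013),-125),.12,-125,12,7)
E
```

```text
time_s: 8.95
tcp_pos: [0.6403, -0.1733, 0.1197]
eef_rot: [179.8, 0.2, -50.9]
contact_force: [0.2, -0.5, 0.8]
gripper_width: 0.0877
gripper_force: 0.0
scene [array([ 0.6404, -0.1743])]
side [array([ 0.643, -0.173])]
[ 0.42973301 -0.24826699]
-0.051 0.120 0.004 0.0294;
-0.028 0.128 0.004 0.0294;
-0.004 0.131 0.004 0.0294;
0.020 0.129 0.004 0.0294;
0.044 0.123 0.004 0.0294;
0.066 0.113 0.004 0.0294;
0.085 0.099 0.004 0.0294;
0.102 0.082 0.004 0.0000;
0.102 0.082 0.004 0.0000;
0.102 0.082 0.004 0.0000;
0.102 0.082 0.004 0.0000;
0.102 0.082 0.004 0.0000;
j6 at end -5.252586565694685
```

Run:
```python
from v import *
plan(stage((.3767,-.3013),-90),.12,-90,7,5)
```

```text
-0.123 0.230 0.007 0.0217;
-0.091 0.245 0.007 0.0217;
-0.056 0.255 0.007 0.0217;
-0.021 0.260 0.007 0.0217;
0.014 0.261 0.007 0.0217;
0.050 0.256 0.007 0.0000;
0.050 0.256 0.007 0.0000;
j6 at end 30.995060810615787
```

```bash
python3 -m inch '-0.123 0.230 0.005 0.0217 0.8;-0.091 0.245 0.005 0.0217 0.8;-0.056 0.255 0.005 0.0217 0.8;-0.021 0.260 0.005 0.0217 0.8;0.014 0.261 0.005 0.0217 0.8;0.050 0.256 0.005 0 0.75;0.03 0.17 0 0 0.75;0.02 0.086 0 0 0.75'
python3 - <<'E'
from v import *
for i in range(4): c=capture('wrist')
m=[o for o in detect(c,['amber'],minA=1000)]; print(m[0][:4])
go(get_state()['tcp_pos'][:2],m[0][2]); print(get_state()['tcp_pos'])
E
```

```text
time_s: 10.05
tcp_pos: [0.3719, -0.2258, 0.1165]
eef_rot: [-179.9, -0.0, -90.0]
contact_force: [1.5, 0.2, 0.5]
gripper_width: 0.0658
gripper_force: 0.0Traceback (most recent call last):
  File "<stdin>", line 3, in <module>
IndexError: list index out of range
```

Run:
```python
from v import *
c=capture('wrist'); cv2.imwrite('pics/w3.png',c['color']); print(detect(c,['amber','red'],minA=20)); print(get_state()['tcp_pos'],cv2.cvtColor(c['color'],cv2.COLOR_BGR2HSV)[140,314])
```

```text
[]
[ 0.37383617 -0.22560758  0.11613351] [ 21 151 232]
```

View pics/w3.png

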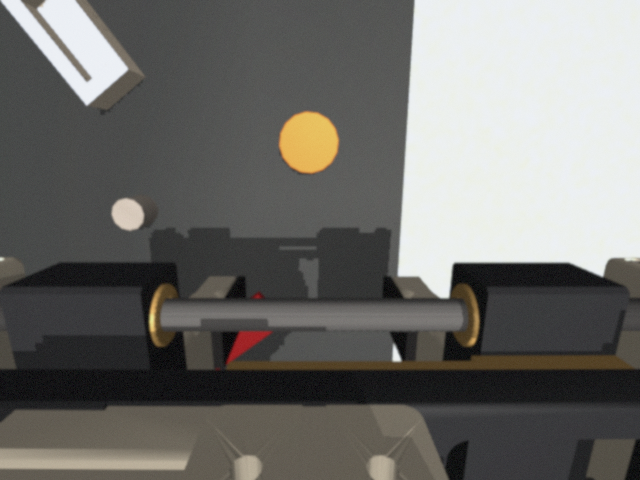

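Amber is at (309,142), with a more yellow hue from this camera, so I'm widening its mask.

```bash
sed -i "s/((8,200,150),(18,255,255))/((8,120,120),(24,255,255))/; s/'yellow':((25,150/'yellow':((26,110/; s/'red':((0,200,120),(4/'red':((0,150,90),(5/" v.py
python3 - <<'E'
from v import *
c=capture('wrist')
m=[o for o in detect(c,['amber'],minA=1000)]; print(m[0][:4])
go(get_state()['tcp_pos'][:2],m[0][2]); print(get_state()['tcp_pos'])
E
```

```text
('amber', array([309., 142.]), array([ 0.3782, -0.3003]), 2914)
total tx ty [ 0.499 -0.029] z 0.11594858889459551 yaw -89.97619374459593
[ 0.37376662 -0.2255024   0.11594859]
```

```bash
python3 -m inch '0.2 -0.013 0 0 0.75;0.2 -0.013 0 0 0.75;0.08 0 0.1 0 0.75;0.02 0 0.2 0 0.75;0 0 0.25 0 0.75;0 0 0.12 0 0.75;0 0 0.05 0 0.75;0 0 0.023 0 0.75'
python3 -m inch '0 0 0 0 0.75;0 0 0 0 0.6;0 0 0 0 0.4;0 0 0 0 0.3;0 0 0 0 0.3;0 0 0 0 0.3;0 0 0 0 0.3;0 0 0 0 0.3' 15
python3 - <<'E'
from v import *
s=get_state(); print(rot(s['eef_rot'][2]).T@(stage((.6182,.135),-90)-s['tcp_pos'][:2])/.15, stage((.6182,.135),-90))
E
```

```text
time_s: 11.35
tcp_pos: [0.3766, -0.3003, 0.0039]
eef_rot: [180.0, 0.0, -90.0]
contact_force: [0.9, 0.1, 0.6]
gripper_width: 0.0656
gripper_force: 0.0
time_s: 12.35
tcp_pos: [0.3769, -0.3006, 0.0048]
eef_rot: [-180.0, -0.0, -90.0]
contact_force: [-0.4, 1.3, 5.3]
gripper_width: 0.0432
gripper_force: 15.0
[-3.4038853  -1.60962636] [0.6182 0.21  ]
```

```bash
python3 -m inch '0 0 -0.1 0 0.3;0 0 -0.25 0 0.3;0 0 -0.25 0 0.3;0 0 -0.167 0 0.3;-0.17 -0.08 0 0 0.3;-0.34 -0.161 0 0 0.3;-0.34 -0.161 0 0 0.3;-0.34 -0.161 0 0 0.3'
python3 -m inch '-0.34 -0.161 0 0 0.3;-0.34 -0.161 0 0 0.3;-0.34 -0.161 0 0 0.3;-0.34 -0.161 0 0 0.3;-0.34 -0.161 0 0 0.3;-0.34 -0.161 0 0 0.3;-0.13 -0.06 0 0 0.3;-0.044 -0.021 0 0 0.3'
python3 - <<'E'
from v import *
for i in range(6): c=capture('wrist')
cv2.imwrite('pics/w4.png',c['color'])
b=held(c,'amber',.0054); 
for o in detect(c,['white'],ztop=.026,minA=2000): print(o[:4]); go(b,o[2])
E
```

```text
time_s: 13.35
tcp_pos: [0.4613, -0.1204, 0.1195]
eef_rot: [-180.0, 0.0, -90.0]
contact_force: [0.8, -0.5, 0.8]
gripper_width: 0.0432
gripper_force: 15.0
time_s: 14.35
tcp_pos: [0.6178, 0.2108, 0.1185]
eef_rot: [179.9, -0.0, -89.9]
contact_force: [-0.6, 0.2, -0.1]
gripper_width: 0.0432
gripper_force: 15.0
held amber [0.6177 0.222 ] off mm [-13.   0.] size 54.1783203125
('white', array([ 90., 460.]), array([0.816 , 0.4042]), 3424)
total tx ty [-1.216 -1.321] z 0.11976054848938733 yaw -90.05773491398118
('white', array([314., 145.]), array([0.6177, 0.1366]), 3968)
total tx ty [ 0.569 -0.001] z 0.11976054848938733 yaw -90.05773491398118
```

View pics/w4.png

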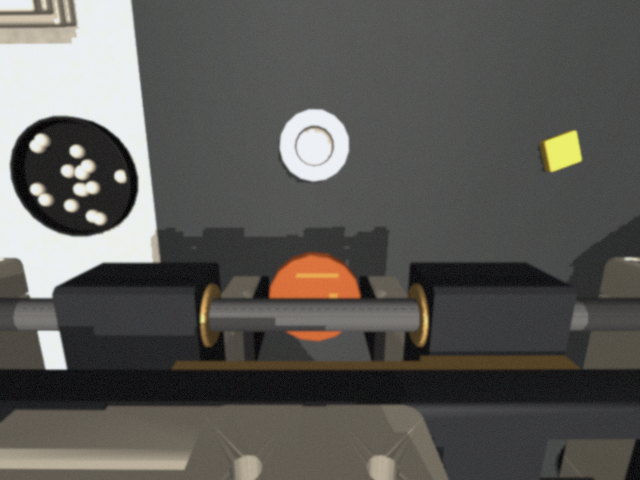

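```bash
sed -i "s/m\[:150\]=0/m[:200]=0; m[352:]*=(k!='amber')/" v.py
python3 - <<'E'
from v import *
c=capture('wrist'); b=held(c,'amber',.0054); go(b,(.6178,.1362))
E
```

```text
held amber [0.6014 0.2162] off mm [-7.1 16.4] size 39.491433715820314
total tx ty [ 0.533 -0.11 ] z 0.11985068986056044 yaw -90.0582740508552
```

```bash
sed -i "s/m\[352:\]\*=(k!='amber')/\n    if k=='amber': m[350:]=0; m[:,:245]=0; m[:,385:]=0\n   /" v.py
sed -n '/def held/,/q=np/p' v.py
python3 - <<'E'
from v import *
c=capture('wrist'); b=held(c,'amber',.0054); go(b,(.6178,.1362))
E
```

```text
def held(c,k,mid,box=False):
    "centre (world) of the held blank, and its offset from the TCP in tool axes (mm)"
    m=cv2.inRange(cv2.cvtColor(c['color'],cv2.COLOR_BGR2HSV),*HSV[k]); m[:200]=0; 
    if k=='amber': m[350:]=0; m[:,:245]=0; m[:,385:]=0
   
    q=np.vstack([a for a in cv2.findContours(m,0,2)[0] if cv2.contourArea(a)>150]); h=cv2.convexHull(q)
held amber [0.6179 0.2082] off mm [1. 0.] size 22.023631286621093
total tx ty [0.48 0.  ] z 0.11982943968855925 yaw -90.05173466919726
```

```bash
python3 -m inch '0.2 0 0 0 0.3;0.18 0 0 0 0.3;0.08 0 0 0 0.3;0.022 0 0 0 0.3;0 0 0.25 0 0.3;0 0 0.2 0 0.3;0 0 0.1 0 0.3;0 0 0.034 0 0.3'
python3 -m inch '0 0 0.018 0 0.3;0 0 0 0 0.3;0 0 0 0 0.3;0 0 0.003 0 0.3;0 0 0 0 0.3;0 0 0 0 0.3;0 0 0 0 0.3;0 0 0 0 0.3'
```

```text
time_s: 15.75
tcp_pos: [0.618, 0.1379, 0.0312]
eef_rot: [180.0, -0.0, -90.0]
contact_force: [-0.6, -0.3, -0.0]
gripper_width: 0.0431
gripper_force: 15.0
time_s: 16.75
tcp_pos: [0.6181, 0.1378, 0.0289]
eef_rot: [-180.0, 0.0, -90.0]
contact_force: [-2.1, 0.3, 2.0]
gripper_width: 0.0431
gripper_force: 15.0
```

```bash
python3 -m inch '0 0 0 0 0.45;0 0 0 0 0.6;0 0 0 0 0.7;0 0 -0.05 0 0.8;0 0 -0.2 0 0.9;0 0 -0.34 0 1;0 0 0 0 1;0 0 0 0 1'
python3 - <<'E'
from v import *
for n in ('scene','side'):
    c=capture(n); print(n,[o[:4] for o in detect(c,['amber'],ztop=.030) if o[2][0]>.58 ])
plan(stage((.519,.377),-88.5),.119,-88.5,7)
E
```

```text
time_s: 17.75
tcp_pos: [0.6179, 0.1378, 0.1177]
eef_rot: [-180.0, 0.0, -90.0]
contact_force: [-0.1, 0.6, -1.6]
gripper_width: 0.0877
gripper_force: 0.0
scene [('amber', array([623., 441.]), array([0.5892, 0.6087]), 2640), ('amber', array([344., 312.]), array([0.6181, 0.1398]), 406)]
side [('amber', array([363., 208.]), array([0.6195, 0.1387]), 189), ('amber', array([622., 216.]), array([1.2086, 0.0342]), 122), ('amber', array([632., 190.]), array([1.3033, 0.1353]), 109), ('amber', array([621., 159.]), array([1.3683, 0.2885]), 68), ('amber', array([565., 155.]), array([1.2134, 0.3269]), 116), ('amber', array([608., 146.]), array([1.3734, 0.3664]), 223), ('amber', array([601., 173.]), array([1.2675, 0.2257]), 1703), ('amber', array([619., 128.]), array([1.4809, 0.4751]), 1040), ('amber', array([326., 107.]), array([0.6214, 0.6971]), 1383), ('amber', array([548., 120.]), array([1.2711, 0.5375]), 974), ('amber', array([553.,  98.]), array([1.3718, 0.7016]), 203), ('amber', array([631.,  90.]), array([1.7241, 0.7681]), 112), ('amber', array([412.,  80.]), array([0.9435, 0.886 ]), 91), ('amber', array([591.,  73.]), array([1.6528, 0.9266]), 75), ('amber', array([576.,  88.]), array([1.5076, 0.786 ]), 1776), ('amber', array([543.,  48.]), array([1.5929, 1.209 ]), 82), ('amber', array([590.,  58.]), array([1.7503, 1.0959]), 839), ('amber', array([545.,  34.]), array([1.7054, 1.4088]), 127), ('amber', array([633.,  20.]), array([2.3678, 1.6912]), 106), ('amber', array([596.,  31.]), array([2.0087, 1.4748]), 2325)]
-0.300 0.096 -0.003 -0.0006;
-0.300 0.094 -0.003 -0.0006;
-0.300 0.093 -0.003 -0.0006;
-0.301 0.092 -0.003 -0.0006;
-0.301 0.091 -0.003 -0.0006;
-0.301 0.090 -0.003 -0.0006;
-0.302 0.089 -0.003 -0.0006;
j6 at end -39.658747714416
```

```bash
python3 -m inch '-0.2 0 0 0 1;-0.2 0 0 0 1;-0.08 0 0 0 1;-0.02 0 0 0 1;0 0 0 0 1;0 0 0 0 1;0 0 0 0 1;0 0 0 0 1'
python3 - <<'E'
from v import *
c=capture('wrist'); print(get_state()['tcp_pos'])
cv2.imwrite('pics/w5.png',cv2.resize(c['color'][60:220,220:420],None,fx=3,fy=3,interpolation=2))
for o in detect(c,['amber'],ztop=.034,minA=1500): print(o[:4])
# ring: white+amber union
h=cv2.cvtColor(c['color'],cv2.COLOR_BGR2HSV); w=cv2.inRange(h,*HSV['white'])
w[220:]=0; w[:,:240]=0; w[:,400:]=0
q=cv2.convexHull(np.vstack(cv2.findContours(w,0,1)[0])); (x,r)=cv2.minEnclosingCircle(q); print(x,r,cast(c,x,.026))
E
```

```text
time_s: 18.85
tcp_pos: [0.6181, 0.2124, 0.1173]
eef_rot: [-180.0, 0.0, -90.0]
contact_force: [0.0, 0.2, 0.6]
gripper_width: 0.0878
gripper_force: 0.0
[0.6181146  0.21251146 0.11733579]
('amber', array([314., 142.]), array([0.6186, 0.1386]), 3282)
(315.2459716796875, 139.09881591796875) 36.92230987548828 [[0.61740625 0.13653281]]
```

View pics/w5.png

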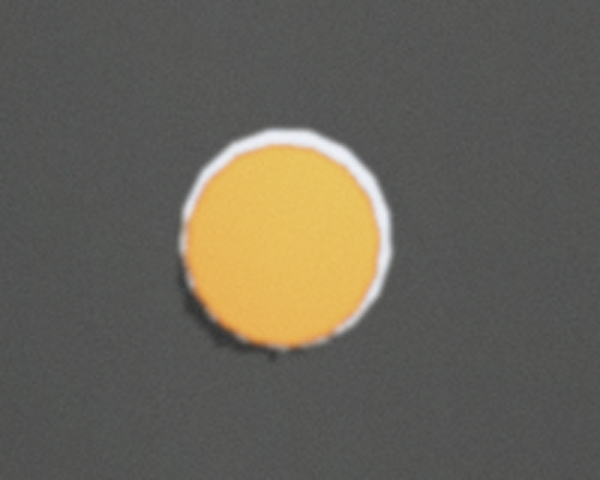

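The amber blank sits about 2 mm off towards +y on its mould (glass centre about (285,247) in the crop, mould about (287,238)). I'll regrip it and nudge it across.

```bash
python3 -m inch '0.2 0 0 0 0.75;0.2 0 0.1 0 0.75;0.08 0 0.15 0 0.75;0.015 0 0.2 0 0.75;0 0 0.1 0 0.75;0 0 0.035 0 0.75;0 0 0 0 0.75;0 0 0 0 0.75'
python3 -m inch '0 0 0 0 0.6;0 0 0 0 0.4;0 0 0 0 0.3;0 0 0 0 0.3;0 0 -0.01 0 0.3;0.016 0.004 0 0 0.3;0 0 0 0 0.3;0 0 0 0 0.3'
```

```text
time_s: 19.9
tcp_pos: [0.6187, 0.139, 0.0305]
eef_rot: [-179.9, 0.0, -90.0]
contact_force: [0.2, -0.4, -0.5]
gripper_width: 0.066
gripper_force: 0.0
time_s: 20.9
tcp_pos: [0.6174, 0.136, 0.0309]
eef_rot: [180.0, -0.0, -90.0]
contact_force: [-0.3, -0.3, 0.0]
gripper_width: 0.0428
gripper_force: 15.0
```

```bash
python3 -m inch '0 0 0.009 0 0.3;0 0 0 0 0.3;0 0 0 0 0.45;0 0 0 0 0.65;0 0 -0.05 0 0.8;0 0 -0.2 0 0.9;-0.1 0 -0.34 0 1;-0.3 0 0 0 1'
python3 -m inch '-0.1 0 0 0 1;-0.02 0 0 0 1;0 0 0 0 1;0 0 0 0 1;0 0 0 0 1;0 0 0 0 1;0 0 0 0 1;0 0 0 0 1'
cat >> v.py <<'E'
def fit(c,k,zt=.034,r=60):
    "glass on mould: top-face centre and mould top centre, world"
    h=cv2.cvtColor(c['color'],cv2.COLOR_BGR2HSV)
    g=detect(c,[k],minA=1500,ztop=zt)[0]; u=g[1]
    w=cv2.inRange(h,*HSV['white'])|cv2.inRange(h,*HSV[k]); M=np.zeros_like(w); cv2.circle(M,(int(u[0]),int(u[1])),r,255,-1); w&=M
    W=cv2.inRange(h,*HSV['white'])&M
    q=cv2.convexHull(np.vstack(cv2.findContours(W,0,1)[0])); x,_=cv2.minEnclosingCircle(q)
    print('glass',g[2],'mould',cast(c,x,.026)[0].round(4),'enclosing r',_, 'moulds rect',cv2.minAreaRect(q))
E
python3 - <<'E'
from v import *
c=capture('wrist'); fit(c,'amber'); print(get_state()['tcp_pos'])
plan(stage((.519,.377),-88.5),.119,-88.5,6)
E
```

```text
time_s: 21.9
tcp_pos: [0.6202, 0.1965, 0.1237]
eef_rot: [-179.6, 0.2, -90.1]
contact_force: [0.6, 0.3, -1.1]
gripper_width: 0.0851
gripper_force: 0.0
time_s: 22.9
tcp_pos: [0.6175, 0.2141, 0.1181]
eef_rot: [-180.0, -0.0, -90.0]
contact_force: [0.4, 0.3, 0.3]
gripper_width: 0.0875
gripper_force: 0.0
glass [0.6177 0.1354] mould [0.6173 0.1364] enclosing r 37.04935836791992 moulds rect ((313.7471008300781, 137.61398315429688), (71.2208251953125, 71.30240631103516), 11.768289566040039)
[0.61745951 0.21410186 0.11809804]
-0.264 0.112 -0.001 -0.0007;
-0.265 0.110 -0.001 -0.0007;
-0.265 0.109 -0.001 -0.0007;
-0.266 0.108 -0.001 -0.0007;
-0.266 0.107 -0.001 -0.0007;
-0.267 0.106 -0.001 -0.0007;
j6 at end -39.658747714416
```

```bash
python3 -m inch '-0.264 0.112 0 -0.0007 1;-0.265 0.110 0 -0.0007 1;-0.265 0.109 0 -0.0007 1;-0.266 0.108 0 -0.0007 1;-0.266 0.107 0 -0.0007 1;-0.18 0.07 0 -0.0007 1;-0.087 0.036 0 0 1;0 0 0 0 1'
python3 - <<'E'
from v import *
for i in range(4): c=capture('wrist')
for o in detect(c,['green'],minA=1000,ztop=.010): print(o); go(get_state()['tcp_pos'][:2],o[2])
E
```

```text
time_s: 23.95
tcp_pos: [0.5167, 0.4522, 0.1179]
eef_rot: [180.0, -0.0, -88.4]
contact_force: [-0.6, -1.0, -0.1]
gripper_width: 0.0878
gripper_force: 0.0
```

Run:
```python
from v import *
c=capture('wrist'); cv2.imwrite('pics/w6.png',c['color']); h=cv2.cvtColor(c['color'],cv2.COLOR_BGR2HSV); print(h[140,314],get_state()['tcp_pos'])
HSV['green']=((40,70,60),(85,255,255))
for o in detect(c,['green'],minA=1000,ztop=.010): print(o); go(get_state()['tcp_pos'][:2],o[2])
```

```text
[ 71 126 250] [0.5174945 0.4509244 0.1182087]
('green', array([314., 141.]), array([0.5192, 0.3754]), 5282, [(np.float64(1.5), 51), (np.float64(3.2), 50), (np.float64(92.1), 50), (np.float64(90.1), 41)])
total tx ty [0.504 0.001] z 0.11820870246346611 yaw -88.55887805415938
```

View pics/w6.png

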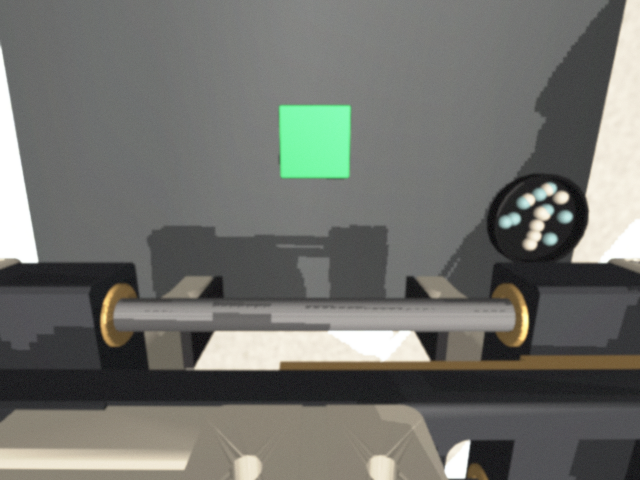

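Green is at (314,141), square to the fingers.

```bash
sed -i "s/'green':((45,150,60),(75/'green':((40,70,60),(85/" v.py
python3 -m inch '0.2 0 0 0 1;0.2 0 0 0 1;0.08 0 0.1 0 1;0.02 0 0.2 0 1;0 0 0.25 0 1;0 0 0.12 0 1;0 0 0.06 0 1;0 0 0.028 0 1'
python3 -m inch '0 0 0 0 1;0 0 0 0 0.7;0 0 0 0 0.5;0 0 0 0 0.4;0 0 0 0 0.4;0 0 0 0 0.4;0 0 -0.1 0 0.4;0 0 -0.3 0 0.4' 15
python3 - <<'E'
from v import *
s=get_state(); p=s['tcp_pos']; print(p)
plan(stage((.4769,-.011),-45),.125,-45,12,6)
E
```

```text
time_s: 25.2
tcp_pos: [0.5193, 0.3774, 0.0045]
eef_rot: [-180.0, 0.0, -88.5]
contact_force: [-0.5, 0.1, 0.3]
gripper_width: 0.0875
gripper_force: 0.0
time_s: 26.2
tcp_pos: [0.5177, 0.3756, 0.0633]
eef_rot: [179.8, -0.2, -88.5]
contact_force: [1.1, 0.4, 0.0]
gripper_width: 0.0516
gripper_force: 15.0
[0.51773358 0.37560411 0.06334242]
0.184 0.057 -0.034 -0.0201;
0.175 0.080 -0.034 -0.0201;
0.164 0.101 -0.034 -0.0201;
0.150 0.121 -0.034 -0.0201;
0.133 0.139 -0.034 -0.0201;
0.115 0.155 -0.034 -0.0201;
0.094 0.168 -0.034 0.0000;
0.094 0.168 -0.034 0.0000;
0.094 0.168 -0.034 0.0000;
0.094 0.168 -0.034 0.0000;
0.094 0.168 -0.034 0.0000;
0.094 0.168 -0.034 0.0000;
j6 at end 39.33674715133609
```

```bash
python3 -m inch '0.184 0.057 -0.07 -0.0201 0.4;0.175 0.080 -0.07 -0.0201 0.4;0.164 0.101 -0.07 -0.0201 0.4;0.150 0.121 -0.07 -0.0201 0.4;0.133 0.139 -0.07 -0.0201 0.4;0.115 0.155 -0.03 -0.0201 0.4;0.141 0.252 0 0 0.4;0.188 0.336 0 0 0.4'
python3 -m inch '0.141 0.252 0 0 0.4;0.07 0.126 0 0 0.4;0.024 0.042 0 0 0.4;0 0 0 0 0.4;0 0 0 0 0.4;0 0 0 0 0.4;0 0 0 0 0.4;0 0 0 0 0.4'
python3 - <<'E'
from v import *
for i in range(3): c=capture('wrist')
cv2.imwrite('pics/w7.png',c['color']); print(get_state()['tcp_pos'],get_state()['eef_rot'])
b=held(c,'green',.0054,True)
for o in detect(c,['white'],ztop=.026,minA=3000): print(o); go(b,o[2])
E
```

```text
time_s: 27.2
tcp_pos: [0.4444, 0.1123, 0.1224]
eef_rot: [-179.9, -0.0, -45.0]
contact_force: [0.6, -1.1, -0.7]
gripper_width: 0.0519
gripper_force: 15.0
time_s: 28.2
tcp_pos: [0.4247, 0.0436, 0.1213]
eef_rot: [180.0, 0.0, -45.0]
contact_force: [0.7, -0.1, -0.6]
gripper_width: 0.0515
gripper_force: 15.0
[0.42465091 0.04347131 0.12137927] [ 1.79994709e+02  6.30644928e-04 -4.50651126e+01]
held green [0.4264 0.042 ] off mm [ 2.2 -0.2] size (array([51.5, 52.3]), 44.9941520690918)
('white', array([ 91., 459.]), array([0.4262, 0.3233]), 3491, [(np.float64(43.9), 167), (np.float64(45.1), 165), (np.float64(122.0), 21), (np.float64(108.5), 12)])
total tx ty [-1.328 -1.324] z 0.12137926648139628 yaw -45.065112578639855
('white', array([587., 231.]), array([ 0.2896, -0.1072]), 11905, [(np.float64(90.0), 128), (np.float64(147.8), 91), (np.float64(26.0), 90), (np.float64(95.8), 41)])
total tx ty [0.06  1.348] z 0.12137926648139628 yaw -45.065112578639855
('white', array([315., 141.]), array([ 0.4772, -0.0103]), 7456, [(np.float64(46.2), 58), (np.float64(46.4), 58), (np.float64(136.2), 58), (np.float64(136.0), 57)])
total tx ty [0.486 0.006] z 0.12137926648139628 yaw -45.065112578639855
```

View pics/w7.png

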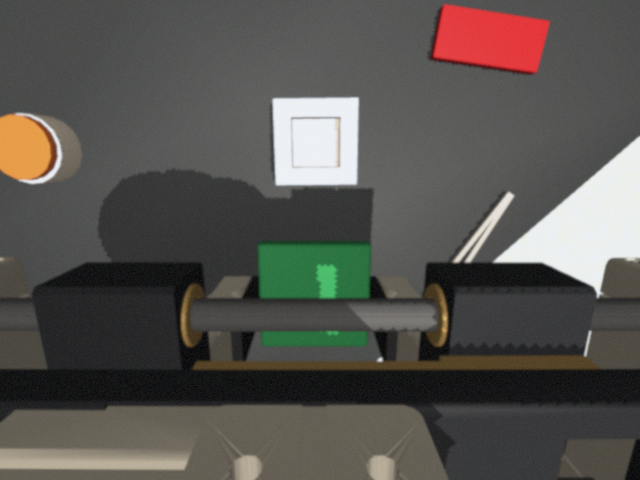

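Mould at (315,141), turned about 1.2° from the held green blank. I'll turn with it and place.

```bash
python3 -m inch '0.2 0.006 0 -0.0015 0.4;0.2 0 0 -0.0015 0.4;0.08 0 0 0 0.4;0.018 0 0 0 0.4;0 0 0.25 0 0.4;0 0 0.2 0 0.4;0 0 0.1 0 0.4;0 0 0.04 0 0.4'
python3 -m inch '0 0 0.018 0 0.4;0 0 0 0 0.4;0 0 0 0 0.4;0 0 0.006 0 0.4;0 0 0 0 0.4;0 0 0 0 0.4;0 0 0 0 0.4;0 0 0 0 0.4'
```

```text
time_s: 29.35
tcp_pos: [0.4762, -0.0095, 0.0322]
eef_rot: [179.9, 0.0, -44.0]
contact_force: [0.3, -0.1, 0.0]
gripper_width: 0.0517
gripper_force: 15.0
time_s: 30.35
tcp_pos: [0.4771, -0.0097, 0.0293]
eef_rot: [180.0, 0.0, -44.0]
contact_force: [-0.2, -0.5, -0.8]
gripper_width: 0.0516
gripper_force: 15.0
```

Release, rise, and back off for a look.

```bash
python3 -m inch '0 0 0.003 0 0.4;0 0 0 0 0.55;0 0 0 0 0.7;0 0 0 0 0.8;0 0 -0.05 0 0.9;0 0 -0.2 0 1;-0.1 0 -0.35 0 1;-0.25 0 0 0 1'
python3 -m inch '-0.1 0 0 0 1;-0.05 0 0 0 1;0 0 0 0 1;0 0 0 0 1;0 0 0 0 1;0 0 0 0 1;0 0 0 0 1;0 0 0 0 1'
python3 - <<'E'
from v import *
c=capture('wrist'); fit(c,'green',r=85); print(get_state()['tcp_pos'])
print([o[2:] for o in detect(c,['green'],minA=1500,ztop=.034)])
print([o for o in detect(c,['red'],minA=1500,ztop=.010)])
a=np.hstack([c['color'][60:240,220:400]]); cv2.imwrite('pics/w8.png',cv2.resize(a,None,fx=3,fy=3,interpolation=2))
E
```

```text
time_s: 31.35
tcp_pos: [0.4422, 0.0279, 0.1228]
eef_rot: [-179.6, -0.2, -44.0]
contact_force: [-0.3, 0.9, 0.2]
gripper_width: 0.0878
gripper_force: 0.0
time_s: 32.35
tcp_pos: [0.4232, 0.0423, 0.1189]
eef_rot: [180.0, -0.0, -44.0]
contact_force: [1.2, 0.4, 0.3]
gripper_width: 0.0871
gripper_force: 0.0
glass [ 0.4786 -0.0107] mould [ 0.4702 -0.0088] enclosing r 74.71394348144531 moulds rect ((321.1651611328125, 145.57421875), (136.53802490234375, 120.98442840576172), 66.19405364990234)
[0.42320466 0.04236521 0.11884468]
[(array([ 0.4786, -0.0107]), 5895, [(np.float64(136.7), 50), (np.float64(136.1), 49), (np.float64(46.0), 49), (np.float64(46.7), 49)])]
[]
```

View pics/w8.png

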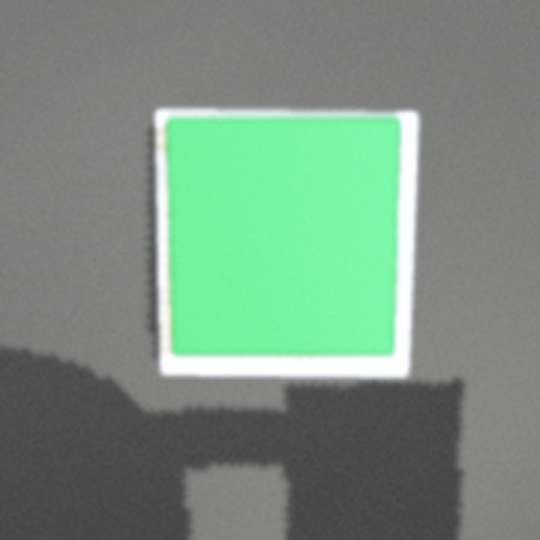

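Green sits centred and parallel on its mould, with small even margins. Next is red.

Run:
```python
from v import *
plan(stage((.4387,-.1463),-142),.12,-142,10,10)
for n,p in (('scene',[(318,179),(372,190),(262,286)]),): print(cast(capture(n),p,.004))
```

```text
0.102 0.034 -0.001 0.0272;
0.106 0.016 -0.001 0.0272;
0.107 -0.002 -0.001 0.0272;
0.105 -0.021 -0.001 0.0272;
0.100 -0.038 -0.001 0.0272;
0.092 -0.055 -0.001 0.0272;
0.082 -0.070 -0.001 0.0272;
0.069 -0.082 -0.001 0.0272;
0.054 -0.093 -0.001 0.0272;
0.037 -0.101 -0.001 0.0272;
j6 at end -40.62752687353316
[[ 0.34278732 -0.08918234]
 [ 0.30970976  0.02729751]
 [ 0.63666807 -0.02728528]]
```

```bash
python3 -m inch '0.102 0.034 0 0.0272 0.7;0.106 0.016 0 0.0272 0.7;0.107 -0.002 0 0.0272 0.7;0.105 -0.021 0 0.0272 0.7;0.100 -0.038 0 0.0272 0.7;0.092 -0.055 0 0.0272 0.7;0.082 -0.070 0 0.0272 0.7;0.069 -0.082 0 0.0272 0.7'
python3 -m inch '0.054 -0.093 0 0.0272 0.65;0.037 -0.101 0 0.0272 0.65;0 0 0 0 0.65;0 0 0 0 0.65;0 0 0 0 0.65;0 0 0 0 0.65;0 0 0 0 0.65;0 0 0 0 0.65'
python3 - <<'E'
from v import *
c=capture('wrist'); cv2.imwrite('pics/w9.png',c['color']); print(get_state()['tcp_pos'],get_state()['eef_rot'][2])
h=cv2.cvtColor(c['color'],cv2.COLOR_BGR2HSV); print(h[140,314])
HSV['red']=((0,110,90),(7,255,255))
for o in detect(c,['red'],minA=800,ztop=.010): print(o); go(get_state()['tcp_pos'][:2],o[2])
E
```

```text
time_s: 33.45
tcp_pos: [0.4832, -0.072, 0.1188]
eef_rot: [180.0, -0.0, -122.6]
contact_force: [0.9, 0.2, 0.1]
gripper_width: 0.0613
gripper_force: 0.0
time_s: 34.45
tcp_pos: [0.498, -0.1, 0.1189]
eef_rot: [-180.0, 0.0, -141.9]
contact_force: [0.8, 0.2, -0.3]
gripper_width: 0.0569
gripper_force: 0.0
[ 0.49796248 -0.1000763   0.11889664] -141.89289315696337
[179 176 231]
```

```bash
sed -i "s/'red':((0,150,90),(5,255,255))/'red':((165,110,80),(180,255,255))/" v.py
python3 - <<'E'
from v import *
c=capture('wrist')
for o in detect(c,['red'],minA=800,ztop=.010): print(o); go(get_state()['tcp_pos'][:2],o[2])
E
```

```text
('red', array([314., 140.]), array([ 0.4384, -0.1464]), 4952, [(np.float64(36.7), 72), (np.float64(39.0), 72), (np.float64(129.4), 30), (np.float64(126.6), 29)])
total tx ty [0.503 0.002] z 0.11887939400117024 yaw -141.89845236810865
```

```bash
python3 -m inch '0.2 0 0 0 0.65;0.2 0 0 0 0.65;0.08 0 0.1 0 0.65;0.022 0 0.2 0 0.65;0 0 0.25 0 0.65;0 0 0.12 0 0.65;0 0 0.06 0 0.65;0 0 0.032 0 0.65'
python3 -m inch '0 0 0 0 0.65;0 0 0 0 0.45;0 0 0 0 0.3;0 0 0 0 0.2;0 0 0 0 0.2;0 0 0 0 0.2;0 0 -0.1 0 0.2;0 0 -0.3 0 0.2' 15
python3 - <<'E'
from v import *
plan(stage((.5348,-.3694),-55.2,.085),.12,-55.2,10,9)
E
```

```text
time_s: 35.55
tcp_pos: [0.4386, -0.1469, 0.0046]
eef_rot: [-180.0, 0.0, -141.9]
contact_force: [-0.3, 0.2, 0.3]
gripper_width: 0.0572
gripper_force: 0.0
time_s: 36.55
tcp_pos: [0.4367, -0.1467, 0.0633]
eef_rot: [179.8, -0.3, -141.9]
contact_force: [1.1, -0.3, -0.4]
gripper_width: 0.0336
gripper_force: 15.0
0.037 -0.101 -0.038 -0.0268;
0.053 -0.093 -0.038 -0.0268;
0.068 -0.083 -0.038 -0.0268;
0.081 -0.070 -0.038 -0.0268;
0.092 -0.056 -0.038 -0.0268;
0.100 -0.040 -0.038 -0.0268;
0.105 -0.022 -0.038 -0.0268;
0.107 -0.005 -0.038 -0.0268;
0.106 0.013 -0.038 -0.0268;
0.103 0.031 -0.038 0.0000;
j6 at end 66.4371757102403
```

```bash
python3 -m inch '0.037 -0.101 -0.07 -0.0268 0.2;0.053 -0.093 -0.07 -0.0268 0.2;0.068 -0.083 -0.07 -0.0268 0.2;0.081 -0.070 -0.07 -0.0268 0.2;0.092 -0.056 -0.05 -0.0268 0.2;0.100 -0.040 -0.04 -0.0268 0.2;0.105 -0.022 0 -0.0268 0.2;0.107 -0.005 0 -0.0268 0.2'
python3 -m inch '0.106 0.013 0 -0.0268 0.2;0.07 0.02 0 0 0.2;0.033 0.01 0 0 0.2;0 0 0 0 0.2;0 0 0 0 0.2;0 0 0 0 0.2;0 0 0 0 0.2;0 0 0 0 0.2'
python3 - <<'E'
from v import *
c=capture('wrist'); cv2.imwrite('pics/w10.png',c['color']); print(get_state()['tcp_pos'],get_state()['eef_rot'])
b=held(c,'red',.0054,True)
for o in detect(c,['white'],ztop=.026,minA=3000): print(o); go(b,o[2])
E
```

```text
time_s: 37.55
tcp_pos: [0.4784, -0.2695, 0.1198]
eef_rot: [180.0, 0.0, -64.4]
contact_force: [0.6, 0.6, -0.5]
gripper_width: 0.0336
gripper_force: 15.0
time_s: 38.55
tcp_pos: [0.4887, -0.2994, 0.1201]
eef_rot: [-180.0, -0.0, -55.1]
contact_force: [-0.5, 0.2, -0.9]
gripper_width: 0.0333
gripper_force: 15.0
[ 0.48875186 -0.29945047  0.12014542] [-1.79994388e+02 -4.30754090e-03 -5.50757511e+01]
held red [ 0.4909 -0.3023] off mm [ 3.6 -0.1] size (array([33.7, 69.4]), 34.74082946777344)
('white', array([ 90., 459.]), array([ 0.539 , -0.0256]), 3481, [(np.float64(33.5), 166), (np.float64(35.1), 165), (np.float64(112.0), 21), (np.float64(105.0), 17)])
total tx ty [-1.329 -1.319] z 0.12014541960751704 yaw -55.075751132513425
('white', array([602., 254.]), array([ 0.3082, -0.4184]), 5191, [(np.float64(90.0), 93), (np.float64(137.9), 59), (np.float64(85.8), 40), (np.float64(34.9), 34)])
total tx ty [-0.063  1.442] z 0.12014541960751704 yaw -55.075751132513425
('white', array([316., 127.]), array([ 0.5357, -0.369 ]), 7010, [(np.float64(126.4), 79), (np.float64(126.2), 79), (np.float64(36.8), 38), (np.float64(37.1), 38)])
total tx ty [0.535 0.01 ] z 0.12014541960751704 yaw -55.075751132513425
('white', array([598.,  37.]), array([ 0.4184, -0.5198]), 6811, [(np.float64(0.1), 113), (np.float64(35.3), 79), (np.float64(137.5), 67)])
total tx ty [0.912 1.226] z 0.12014541960751704 yaw -55.075751132513425
```

View pics/w10.png

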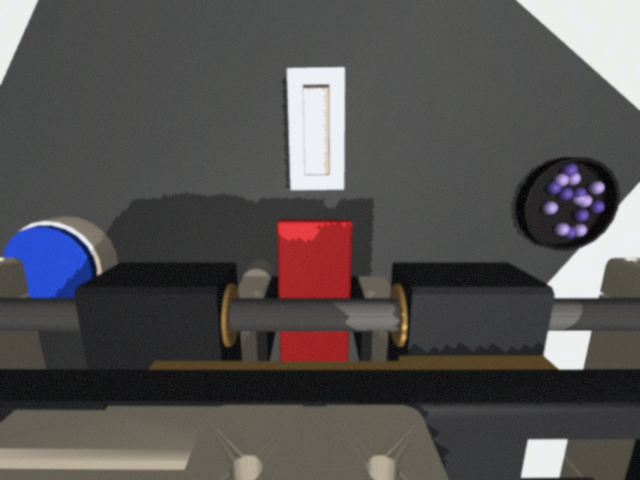

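Mould bar at (316,127), red held squarely. Its near end is hidden by the gripper, so I'm using its far edge (v=222) for the offset.

```bash
python3 -m inch '0.2 0.01 0 -0.0018 0.2;0.2 0 0 -0.0018 0.2;0.13 0 0 0 0.2;0.036 0 0 0 0.2;0 0 0.25 0 0.2;0 0 0.2 0 0.2;0 0 0.1 0 0.2;0 0 0.034 0 0.2'
python3 -m inch '0 0 0.018 0 0.2;0 0 0 0 0.2;0 0 0 0 0.2;0 0 0.004 0 0.2;0 0 0 0 0.2;0 0 0 0 0.2;0 0 0 0 0.2;0 0 0 0 0.2'
```

```text
time_s: 39.6
tcp_pos: [0.5366, -0.3692, 0.032]
eef_rot: [180.0, 0.0, -53.8]
contact_force: [-0.5, 0.7, -0.4]
gripper_width: 0.0336
gripper_force: 15.0
time_s: 40.6
tcp_pos: [0.5368, -0.3695, 0.0291]
eef_rot: [180.0, 0.0, -53.8]
contact_force: [-0.3, -0.4, 0.2]
gripper_width: 0.0335
gripper_force: 15.0
```

```bash
python3 -m inch '0 0 0.001 0 0.2;0 0 0 0 0.35;0 0 0 0 0.5;0 0 0 0 0.6;0 0 -0.05 0 0.6;0 0 -0.2 0 0.7;-0.1 0 -0.35 0 0.8;-0.25 0 0 0 0.8'
python3 -m inch '-0.13 0 0 0 0.8;-0.05 0 0 0 0.8;0 0 0 0 0.8;0 0 0 0 0.8;0 0 0 0 0.8;0 0 0 0 0.8;0 0 0 0 0.8;0 0 0 0 0.8'
python3 - <<'E'
from v import *
c=capture('wrist'); print(get_state()['tcp_pos'])
print([o[1:] for o in detect(c,['red'],minA=1500,ztop=.034)])
a=c['color'][40:220,220:400]; 
h=cv2.cvtColor(a,cv2.COLOR_BGR2HSV)
w=cv2.inRange(h,(0,0,120),(180,60,255))|cv2.inRange(h,*HSV['red']); q=max(cv2.findContours(w,0,1)[0],key=cv2.contourArea); r=cv2.minAreaRect(cv2.convexHull(q)); print(r, cast(c,(r[0][0]+220,r[0][1]+40),.026))
cv2.imwrite('pics/w11.png',cv2.resize(a,None,fx=3,fy=3,interpolation=2))
E
```

```text
time_s: 41.6
tcp_pos: [0.5089, -0.3286, 0.1238]
eef_rot: [-179.8, -0.4, -53.8]
contact_force: [-0.8, 0.6, -1.2]
gripper_width: 0.0692
gripper_force: 0.0
time_s: 42.6
tcp_pos: [0.4899, -0.3054, 0.1189]
eef_rot: [180.0, 0.0, -53.8]
contact_force: [-0.4, 0.2, 0.5]
gripper_width: 0.07
gripper_force: 0.0
[ 0.48984555 -0.30539347  0.11897051]
[(array([314., 131.]), array([ 0.5377, -0.3706]), 5748, [(np.float64(126.9), 74), (np.float64(125.6), 74), (np.float64(36.2), 32), (np.float64(36.3), 30)])]
((95.5, 95.5), (125.0, 59.0), 90.0) [[ 0.53550662 -0.36924658]]
```

View pics/w11.png

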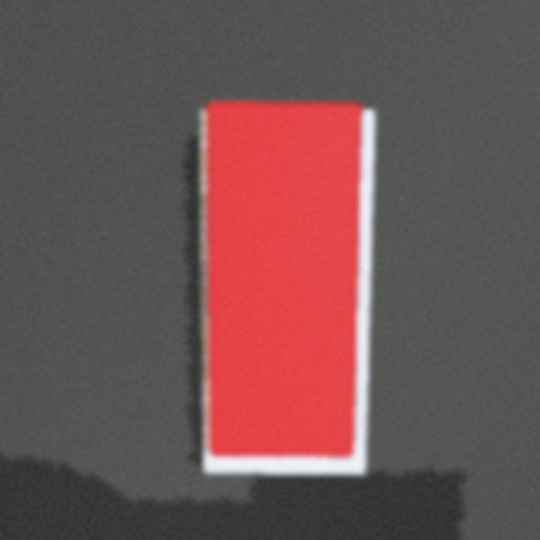

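Red sits parallel and centred to about 1 mm. Next I'll look at blue on its mould before fetching the tile.

Run:
```python
from v import *
plan(stage((.642,-.173),-53.8),.119,-53.8,1)
```

```text
-0.613 -1.340 -0.000 0.0000;
j6 at end 46.85746720931587
```

```bash
python3 -m inch '-0.1 -0.22 0 0 1;-0.15 -0.33 0 0 1;-0.15 -0.33 0 0 1;-0.12 -0.26 0 0 1;-0.07 -0.15 0 0 1;-0.023 -0.05 0 0 1;0 0 0 0 1;0 0 0 0 1'
python3 - <<'E'
from v import *
for i in range(3): c=capture('wrist')
s=get_state(); print(s['tcp_pos'],s['eef_rot'][2])
print([o[1:4] for o in detect(c,['blue'],minA=2500,ztop=.034)])
a=c['color'][50:230,220:400]; cv2.imwrite('pics/w12.png',cv2.resize(a,None,fx=3,fy=3,interpolation=2))
h=cv2.cvtColor(a,cv2.COLOR_BGR2HSV); w=cv2.inRange(h,(0,0,135),(180,60,255))
q=cv2.convexHull(np.vstack([t for t in cv2.findContours(w,0,1)[0]])); x,r=cv2.minEnclosingCircle(q); print(x,r,cast(c,(x[0]+220,x[1]+50),.026))
E
```

```text
time_s: 43.65
tcp_pos: [0.5971, -0.1134, 0.119]
eef_rot: [180.0, 0.0, -53.8]
contact_force: [0.7, -0.6, -0.4]
gripper_width: 0.0876
gripper_force: 0.0
[ 0.59731057 -0.11332806  0.11913332] -53.85540177134506
[(array([313., 140.]), array([ 0.6421, -0.1736]), 7283)]
(92.72720336914062, 91.31600189208984) 53.97352981567383 [[ 0.64206647 -0.17306075]]
```

View pics/w12.png

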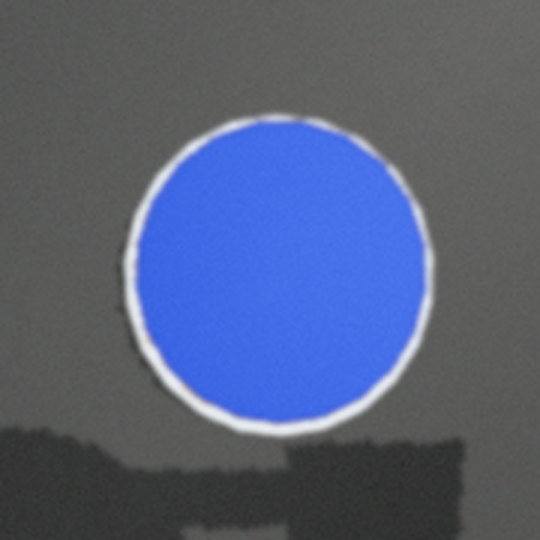

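Blue is centred within about 1 mm. Now for the tile.

Run:
```python
from v import *
plan(stage((.4315,.141),-70),.12,-70,10,4)
```

```text
-0.250 -0.025 -0.001 0.0112;
-0.251 -0.007 -0.001 0.0112;
-0.251 0.011 -0.001 0.0112;
-0.250 0.028 -0.001 0.0112;
-0.247 0.046 -0.001 0.0000;
-0.247 0.046 -0.001 0.0000;
-0.247 0.046 -0.001 0.0000;
-0.247 0.046 -0.001 0.0000;
-0.247 0.046 -0.001 0.0000;
-0.247 0.046 -0.001 0.0000;
j6 at end -7.522831797862093
```

```bash
python3 -m inch '-0.250 -0.025 0 0.0112 0.6;-0.251 -0.007 0 0.0112 0.6;-0.251 0.011 0 0.0112 0.6;-0.250 0.028 0 0.0112 0.6;-0.33 0.061 0 0 0.6;-0.33 0.061 0 0 0.6;-0.33 0.061 0 0 0.6;-0.25 0.047 0 0 0.6'
python3 -m inch '-0.17 0.031 0 0 0.55;-0.07 0.013 0 0 0.55;0 0 0 0 0.55;0 0 0 0 0.55;0 0 0 0 0.55;0 0 0 0 0.55;0 0 0 0 0.55;0 0 0 0 0.55'
python3 - <<'E'
from v import *
c=capture('wrist'); s=get_state(); print(s['tcp_pos'],s['eef_rot'][2]); HSV['yellow']=((22,80,120),(38,255,255))
for o in detect(c,['yellow'],minA=500,ztop=.010): print(o); go(s['tcp_pos'][:2],o[2])
E
```

```text
time_s: 44.8
tcp_pos: [0.4239, 0.1813, 0.1194]
eef_rot: [-180.0, 0.0, -69.9]
contact_force: [0.5, -0.1, -1.0]
gripper_width: 0.0526
gripper_force: 0.0
time_s: 45.8
tcp_pos: [0.4062, 0.2117, 0.119]
eef_rot: [180.0, -0.0, -69.9]
contact_force: [-0.0, 0.5, 0.4]
gripper_width: 0.0483
gripper_force: 0.0
[0.40618258 0.21170515 0.11898898] -69.91615727645511
('yellow', array([314., 140.]), array([0.4322, 0.1405]), 1165, [(np.float64(113.0), 24), (np.float64(114.4), 23), (np.float64(23.7), 23), (np.float64(21.9), 22)])
total tx ty [0.505 0.   ] z 0.11898898043395884 yaw -69.91615727645511
```

```bash
python3 -m inch '0.2 0 0 0 0.5;0.2 0 0 0 0.5;0.08 0 0.1 0 0.5;0.023 0 0.2 -0.008 0.5;0 0 0.25 0 0.5;0 0 0.12 0 0.5;0 0 0.06 0 0.5;0 0 0.03 0 0.5'
python3 -m inch '0 0 0 0 0.5;0 0 0 0 0.35;0 0 0 0 0.2;0 0 0 0 0.15;0 0 0 0 0.15;0 0 0 0 0.15;0 0 -0.1 0 0.15;0 0 -0.3 0 0.15' 10
python3 - <<'E'
from v import *
s=get_state(); p=s['tcp_pos']; print(stage((.642,-.1735),-67))
plan(stage((.642,-.1735),-67),.12,-67,1)
E
```

```text
time_s: 46.85
tcp_pos: [0.4322, 0.1411, 0.0049]
eef_rot: [-180.0, -0.0, -67.0]
contact_force: [-0.7, -0.1, 0.5]
gripper_width: 0.0439
gripper_force: 0.0
time_s: 47.85
tcp_pos: [0.4306, 0.1397, 0.0639]
eef_rot: [179.7, -0.1, -67.1]
contact_force: [1.0, 0.7, 0.5]
gripper_width: 0.0235
gripper_force: 10.0
[ 0.61269517 -0.10446214]
1.972 -0.483 -0.374 -0.0001;
j6 at end 32.67566907577754
```

```bash
python3 -m inch '0.15 -0.037 -0.15 0 0.15;0.3 -0.073 -0.15 0 0.15;0.33 -0.081 -0.074 0 0.15;0.33 -0.081 0 0 0.15;0.33 -0.081 0 0 0.15;0.3 -0.073 0 0 0.15;0.15 -0.037 0 0 0.15;0.082 -0.02 0 0 0.15'
python3 - <<'E'
from v import *
for i in range(6): c=capture('wrist')
cv2.imwrite('pics/w13.png',c['color']); s=get_state(); print(s['tcp_pos'],s['eef_rot'],s['gripper_width'])
HSV['yellow']=((22,130,90),(38,255,255))
b=[o for o in detect(c,['blue'],minA=2500,ztop=.034)][0]; print(b[:4]); go(s['tcp_pos'][:2],b[2])
h=cv2.inRange(cv2.cvtColor(c['color'],cv2.COLOR_BGR2HSV),*HSV['yellow'])
print([(cv2.boundingRect(q)) for q in cv2.findContours(h,0,1)[0] if cv2.contourArea(q)>40])
E
```

```text
time_s: 48.85
tcp_pos: [0.6143, -0.104, 0.1206]
eef_rot: [180.0, 0.0, -67.1]
contact_force: [0.3, 0.7, -0.0]
gripper_width: 0.0239
gripper_force: 10.0
[ 0.61373603 -0.10215797  0.12135127] [-1.79994228e+02  6.74357108e-03 -6.69614983e+01] 0.02372697932269341
('blue', array([317., 137.]), array([ 0.6419, -0.1737]), 7190)
total tx ty [0.512 0.014] z 0.12135126532341811 yaw -66.96149832632022
[(288, 270, 53, 29)]
```

View pics/w13.png

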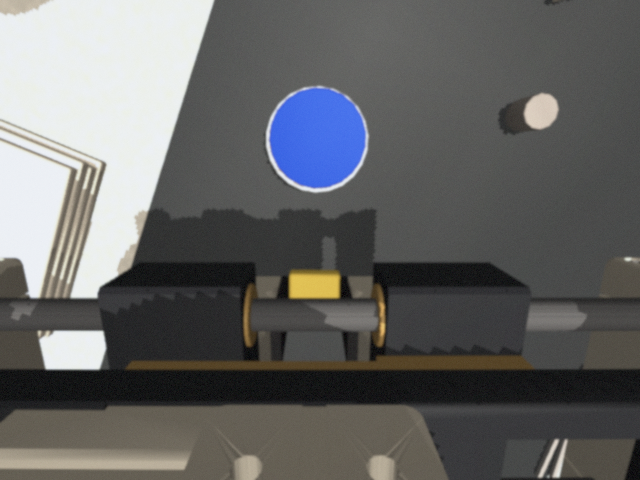

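The tile is held at (314,285) and blue is at (317,137) with the jar out of the way. Placing it in the middle.

```bash
python3 -m inch '0.2 0.014 0 0 0.15;0.2 0 0 0 0.15;0.09 0 0 0 0.15;0.025 0 0 0 0.15;0 0 0.25 0 0.15;0 0 0.18 0 0.15;0 0 0.08 0 0.15;0 0 0.03 0 0.15'
python3 -m inch '0 0 0.015 0 0.15;0 0 0 0 0.15;0 0 0 0 0.15;0 0 0 0 0.15;0 0 0 0 0.15;0 0 0 0 0.15;0 0 0 0 0.15;0 0 0 0 0.15'
```

```text
time_s: 50.15
tcp_pos: [0.6424, -0.1745, 0.04]
eef_rot: [180.0, 0.0, -67.0]
contact_force: [-0.2, 0.7, 0.3]
gripper_width: 0.0237
gripper_force: 10.0
time_s: 51.15
tcp_pos: [0.6424, -0.1751, 0.0378]
eef_rot: [180.0, 0.0, -67.0]
contact_force: [0.9, 0.2, 0.4]
gripper_width: 0.0233
gripper_force: 10.0
```

```bash
python3 -m inch '0 0 0.005 0 0.15;0 0 0 0 0.15;0 0 0 0 0.3;0 0 0 0 0.45;0 0 -0.05 0 0.5;0 0 -0.2 0 0.6;-0.1 0 -0.3 0 0.8;-0.25 0 0 0 0.8'
python3 -m inch '-0.13 0 0 0 0.8;-0.05 0 0 0 0.8;0 0 0 0 0.8;0 0 0 0 0.8;0 0 0 0 0.8;0 0 0 0 0.8;0 0 0 0 0.8;0 0 0 0 0.8'
python3 - <<'E'
from v import *
c=capture('wrist'); HSV['yellow']=((18,80,120),(38,255,255))
print([o for o in detect(c,['yellow'],minA=500,ztop=.042)],[o[1:4] for o in detect(c,['blue'],minA=2500,ztop=.034)])
s=capture('side')['color'][150:450,200:480]; sc=capture('scene')['color'][120:390,120:420]
a=cv2.resize(c['color'][50:230,220:400],(400,400)); 
m=np.zeros((600,800,3),np.uint8); m[:400,:400]=a; m[:300,400:680]=s; m[310:580,400:700]=sc
cv2.imwrite('pics/fin.png',m)
E
```

```text
time_s: 52.15
tcp_pos: [0.6247, -0.1273, 0.124]
eef_rot: [-179.6, -0.2, -67.1]
contact_force: [0.4, 1.3, -0.3]
gripper_width: 0.0662
gripper_force: 0.0
time_s: 53.15
tcp_pos: [0.6114, -0.102, 0.1196]
eef_rot: [-180.0, -0.0, -67.0]
contact_force: [-0.1, 0.1, 0.0]
gripper_width: 0.07
gripper_force: 0.0
[('yellow', array([314., 132.]), array([ 0.6429, -0.175 ]), 1287, [(np.float64(24.5), 22), (np.float64(115.8), 22), (np.float64(26.4), 21), (np.float64(113.7), 21)])] [(array([314., 136.]), array([ 0.6419, -0.1737]), 7320)]
```

View pics/fin.png

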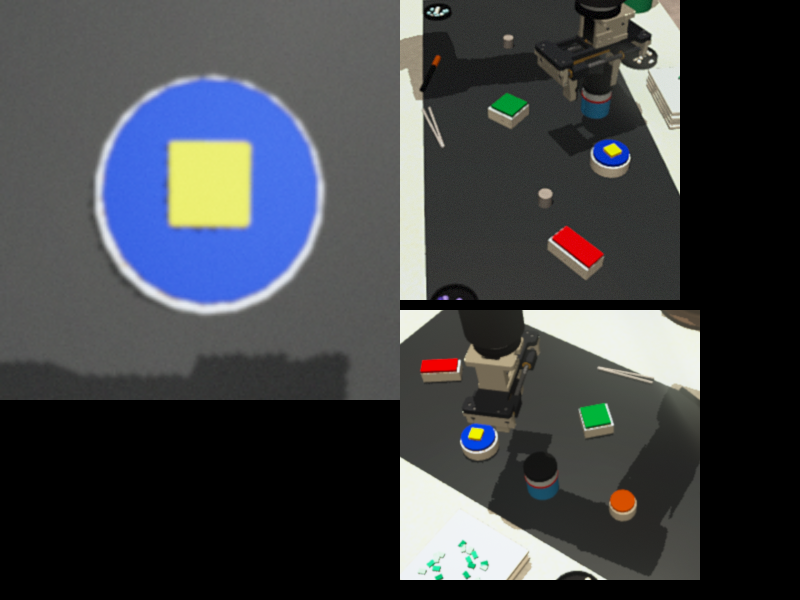

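The tile lies flat near the centre of blue (about 1.5 mm off), all the blanks are on their moulds and the jar is standing. I'm handing the job in.

```bash
python3 -c "from plant import close_job; print(close_job())"
```

```text
the job is handed in; nothing more can be done
None
```

The job is handed in at about 53 s: all four blanks lie flat on their own moulds, centred to about 1 mm, with the square and oblong lined up, the yellow tile sits about 1.5 mm from the middle of the blue, and the jar is still standing; the hand-in gave no verdict.

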